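# Refit the lift-off lid of the petty-cash box

## Robot

A 6-joint arm with a two-finger parallel gripper is mounted at the origin on the work surface. World frame = base frame: x ahead of the robot, y to its left, z up, the work surface at z = 0. Lengths are in m, angles in rad, forces in N, time in s.
With the tool pointing down it reaches from about 0.325 to 0.775 m from the base axis. Payload 5.5 kg.
Tool frame: the origin (TCP) lies at the very end of the fingers, on their centre line; the grasp point (between the pads) lies 19 mm behind it; x points along the fingers, z is the direction in which the jaws open and shut, and the axes are right-handed (so a half turn about x gives the same grasp; the last joint's range is limited). The gripper opens to 85 mm and grips with 20 to 120 N. Pads are 22 mm wide; open, the fingers measure 114 mm over their backs; the gripper's body (76 mm by 85 mm) begins 54 mm behind the grasp point. The pads swing forward as they close: fully open they stand 13 mm farther back than shut.
Start: joints at [-1.242, 0.091, 1.231, -0, 1.82, -0.057], TCP at [0.226, -0.556, 0.231] pointing down, gripper open.
Joint ranges: [-2.87, 2.87], [-0.86, 2.18], [0.17, 2.46], [-1.51, 4.65], [0.06, 2.69], [-2.65, 2.65]. Speed limits (rad/s): [2.57, 2.57, 3.01, 3.14, 3.14, 3.14].

## Interface

Orientations are given as a unit quaternion [x, y, z, w].
In Python, from plant import ctrl gives the robot as it stands.
- The arm moves only by the tool send_rows, never from a script. Its argument "motion" is a list of rows, each a list of 3 entries, a list of its own where there are three numbers: the closure, from -1 (fully open) to 1 (shut), then the shift along the tool's x, y, z in m, then the turn, a rotation vector about the tool's x, y, z in rad. In form: [[jaw, [dx, dy, dz], [ax, ay, az]], ...]. A call has 1 to 8 rows; each row shifts and turns the pose as measured when the row begins, along the tool's axes as they then stand; what a row does not reach is not made up. A row lasts 1/8 s, in which the tool goes at most 62.5 mm and 10.7 degrees, less where a joint would pass 70% of its speed; a pose out of reach is approached as far as the arm can. A call with a gripper value outside its range is refused whole. The fingers move at their own pace and stop on an object; "squeeze" is the grip in N (left out, the last holds). Time passes only in rows, so rows that do not move let the fingers close. It gives the time, the measured TCP pose, the force and the opening at its end, in the units of the state.
- ctrl.state(): the state, without advancing time (a new reading comes with each control period).
- ctrl.camera(name): name is "scene" or "top" or "wrist"; returns the picture (420x560x3 uint8, red, green, blue); there is no depth.
- ctrl.camera_params(name): a dict with "fovy" (degrees; the focal length in pixels is half the picture's height over the tangent of half this angle, whatever the lens; pixels are square), "cx", "cy" (the principal point, pixels), "R" (3x3) and "t" (3): a world point X has camera coordinates R X + t; the wrist camera has in their place "T_tool_cam" (4x4, takes a point from camera to tool coordinates, whose origin is the TCP and whose axes are the tool frame's). Camera axes: x right, y down, z forward; pixel columns grow to the right and rows downward; lengths in m; the calibration is good to about 2 mm. A picture is of the moment at which its call begins: read the wrist's pose just before it. camera_params takes no time and is no camera call.
- ctrl.job_done(): hands the job in, once; it reports no verdict.
The state is a dict: "t": time; "qpos": joint angles; "joint_velocities": joint speeds; "tau": joint torques, N m; "position": TCP position; "ee_rot": TCP orientation; "wrist_force": force on the tool from outside, world axes, zero at the start; "wrist_torque": the same for the moment, N m; "finger_gap": opening from 0.0 (shut) to 1.0 (fully open).
Only numpy, scipy, OpenCV 4.12 (cv2) and the standard library are available. Lean on these libraries where they do the work, as an engineer would, in place of code of your own. Each camera call takes 0.05 s, during which the arm holds its last target. There are 200 camera calls.

## Task

The float has been counted, so put the blue cash box back together: set the lid down on the box (do not drop it) so that its hinge knuckle drops in between the box's two knuckles and the lid lies flat on the rim, then push the pull pin through all three knuckles until its red grip is up against the hinge. Let go of everything and leave the stapler, tape dispenser, pen pot and stamp where they are.

Things in the scene. Friction and masses are not known exactly. Their poses are not given: they have to be found in the camera images.
- cashbox: Blue steel cash box without its lid, screwed to the desk, open side up: 170 mm deep (x), 150 mm wide (y), 80 mm high, walls 3 mm; round lock on its -x wall. Origin: centre of its underside, z up. Behind its +x wall two steel hinge knuckles (tubes along y, bore 16, outside 25 mm) lie on one line at x = 100, z = 78 mm: one at y = 36 to 80 mm, the other at y = -60 to -28 mm
- hinge_mouth (a point): Centre of the bore at the open +y end of the box's hinge line, 78 mm above the desk; axes as the box's. The pin goes in here towards the box's -y; the red grip's front face stops here. The gap between the box's knuckles, 44 to 108 mm in from here, takes the lid's knuckle
- hinge_end (a point): the other (-y) end of the box's hinge line, in the centre of the bore, 140 mm from hinge_mouth
- lid: Loose blue steel lid, 0.3 to 0.5 kg, 174 mm (x) by 158 mm (y), lying right way up. Origin: below its centre, level with the bottom of its skirt; z up. Plate underside 28 mm and top 31 mm above the origin. The skirt with flared hem runs round the front (-x) and both sides and fits outside the box with about 2.5 mm play. Seated, its axes are the box's and its origin is 52 mm straight above the box's
- lid_knuckle (a point): Centre of the lid's one hinge knuckle, a tube along y behind the lid's +x edge: 58 mm long, bore 16, outside 25 mm; at x = 100, y = 4, z = 26 mm in the lid's frame; axes as the lid's. With the lid seated it is in line with the box's knuckles to within about 3 mm, and the pin's pointed nose draws the loose lid the rest of the way
- lid_handle (a point): centre of the grip bar of the lid's black carrying handle: bar 12 mm wide (x), 12 mm high, 100 mm long (y) on two end posts; 65 mm above the lid's origin, 34 mm above the plate's top, 28 mm free under the bar; axes as the lid's
- pin: Oiled steel pull pin lying level on the desk, 0.16 kg, 200 mm over all: round shaft 12 mm thick, 146 mm long, its last 16 mm a pointed nose (4 mm at the tip); red square grip, 22 x 22 x 54 mm. Origin: on the shaft's centre line at the grip's front face, 11 mm above the desk. +x runs along the shaft to the nose; the grip covers x = -54 to 0 mm; it balances 7 mm inside the grip
- pin_tip (a point): the point of the pin's nose, 146 mm from the pin's origin along its +x. The oiled shaft is slippery; it slides through bores in line with less than 10 N
- stapler: red and black stapler, 135 x 36 x 55 mm, origin under its centre; leave alone
- tape: grey tape dispenser, 135 x 60 x 97 mm, origin under its centre; leave alone
- penpot: blue round pen pot with four pens, 76 mm wide, 160 mm high with pens, origin under its centre; leave alone
- stamp: rubber stamp with a turned dark wooden handle, 60 x 26 x 70 mm, origin under its centre; leave alone

How it is judged:
On the way, in this order (a step that is already met when the one before it is completed fails the run):
1. the lid lies flat on the box's rim with its knuckle between the box's knuckles (x of lid in the frame of cashbox between -0.005 and 0.005 m and y of lid in the frame of cashbox between -0.005 and 0.005 m and z of lid in the frame of cashbox below 0.055 m and angle between the z axis of lid and the z axis of cashbox, either way round below 0.04 rad), for 0.2 s.
2. the pin's nose has come right through the three knuckles (distance between pin_tip and hinge_end below 0.012 m and angle between the x axis of pin and the y axis of cashbox, either way round below 0.06 rad), for 0.2 s.
At the end, for the whole second after the job is handed in: The lid lies flat on the rim (within 3 mm of fully down, 5 mm sideways, 0.04 rad), the pin runs through all three knuckles along the hinge line (within 0.06 rad) with its nose out at the far end and its grip's front face within 5 mm of the hinge's mouth; lid and pin are let go and at rest (all of step 1 and all of step 2 and distance between pin and hinge_mouth below 0.005 m and linear speed of each of pin, lid below 0.02 m/s); the robot touches nothing.
It fails at once if the lid is dropped (moves faster than 0.5 m/s while the fingers do not hold it) (linear speed of lid above 0.5 m/s and contact force between the fingers and lid below 0.1 N).
It fails at once if the stapler, tape dispenser, pen pot or stamp is moved by more than 30 mm (distance of any of stapler, tape, penpot, stamp from where it was at the start of the episode above 0.03 m).
It also fails if it takes over 67 s, if anything falls off the work surface, if the arm or the gripper's body presses on something with over 40 N, if the wrist force passes 120 N, or if a joint passes its speed limit or range.

## Working session

There is one attempt and no reset: what is moved stays moved. The work goes in short steps, Python scripts to look and compute and a tool call to move; the robot and the scene stay as the last step left them, time stands still between calls to the robot, and variables do not carry over. Pictures are saved under pics/ and viewed, about 8 in all and at most 12, crops included, and the job is handed in when it is done.

Besides the shell and the picture viewer there is one more tool, called after "Call:" as name([rows], argument=value, ...), one row to a line, values as JSON. send_rows: Moves the arm, as the interface text tells. Its arguments: {"type":"object","properties":{"motion":{"type":"array"},"squeeze":{"type":"number"}},"required":["motion"]}

```bash
ls; mkdir -p pics; python3 - <<'E'
from plant import ctrl
import cv2, json
s=ctrl.state(); print(s)
for n in ("scene","top"):
    im=ctrl.camera(n); cv2.imwrite(f"pics/{n}0.png",im[:,:,::-1])
for n in ("scene","top","wrist"): print(n,ctrl.camera_params(n))
E
```

```text
pics
{'t': 0.0, 'qpos': array([-1.24170507e+00,  9.18613040e-02,  1.23187929e+00,  2.83682357e-05,
        1.81982951e+00, -5.66690413e-02]), 'joint_velocities': array([-0.00071023,  0.00030986,  0.00118041, -0.00031419,  0.00016344,
        0.00105816]), 'tau': array([ 3.60485874e-04, -4.58727086e+01, -4.18021631e+01,  1.70920730e-04,
        1.15590583e-02,  1.06718900e-06]), 'position': array([ 0.22568851, -0.55562263,  0.23015315]), 'ee_rot': array([ 0.39531306,  0.58712345, -0.39445226,  0.58602138]), 'wrist_force': array([ 0.23386747, -0.3588952 , -0.38295343]), 'wrist_torque': array([-0.02839778,  0.01106036,  0.0211186 ]), 'finger_gap': 1.0006820881099334}
scene {'fovy': 54.45489765675453, 'cx': 278.20132025328337, 'cy': 210.2585485693254, 'R': array([[-0.70308561,  0.71110129,  0.00236137],
       [ 0.5235263 ,  0.51986657, -0.67502516],
       [-0.48123886, -0.47336424, -0.73779093]]), 't': array([ 0.39568269, -0.23581558,  1.27992841])}
top {'fovy': 42.717980083695984, 'cx': 280.05125185585996, 'cy': 204.68098305780504, 'R': array([[ 0.010536  , -0.99984335, -0.01422233],
       [-0.99698785, -0.00941084, -0.07698479],
       [ 0.07683889,  0.01499061, -0.99693082]]), 't': array([-0.02638484,  0.55838877,  1.51162127])}
wrist {'fovy': 63.777442269382945, 'cx': 275.90346629132404, 'cy': 207.89289919415927, 'T_tool_cam': array([[-8.99103068e-05, -2.96464884e-01,  9.55043750e-01,
        -1.42790860e-01],
       [-8.89943690e-05, -9.55043748e-01, -2.96464892e-01,
         7.67878660e-02],
       [ 9.99999992e-01, -1.11648765e-04,  5.94845710e-05,
         2.60886009e-04],
       [ 0.00000000e+00,  0.00000000e+00,  0.00000000e+00,
         1.00000000e+00]])}
```

View pics/scene0.png

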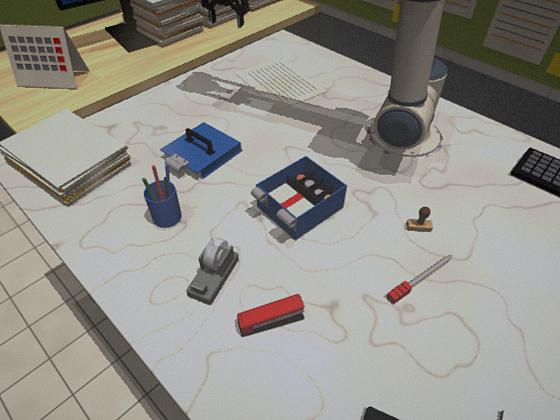

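View pics/top0.png

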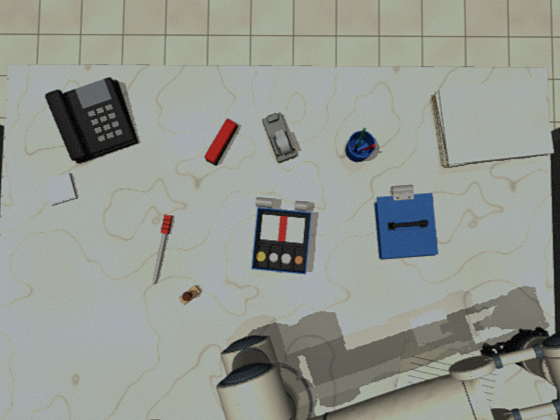

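The scene shows the box centre (300,197), lid with handle (200,140), pin (420,280), and obstacles: pot, tape, stapler, stamp. In the top view the box is at (283,240), the lid handle at (408,225), the pin from the grip end at (168,215) to the nose at (155,283). I'll enlarge these.

```bash
cat > h.py <<'E'
import numpy as np, cv2
from scipy.spatial.transform import Rotation as Rot
from plant import ctrl
def cam(n,s=None):
    p=ctrl.camera_params(n); f=210/np.tan(np.radians(p['fovy']/2))
    if n=='wrist':
        s=s or ctrl.state(); T=np.eye(4); T[:3,:3]=Rot.from_quat(s['ee_rot']).as_matrix(); T[:3,3]=s['position']
        M=np.linalg.inv(T@np.array(p['T_tool_cam'])); R,t=M[:3,:3],M[:3,3]
    else: R,t=np.array(p['R']),np.array(p['t'])
    return f,p['cx'],p['cy'],R,t
def back(c,u,v,z):
    f,cx,cy,R,t=c; d=R.T@np.array([(u-cx)/f,(v-cy)/f,1]); o=-R.T@t
    return o+d*(z-o[2])/d[2]
def proj(c,X):
    f,cx,cy,R,t=c; x=(R@np.atleast_2d(X).T).T+t; return np.c_[f*x[:,0]/x[:,2]+cx, f*x[:,1]/x[:,2]+cy]
E
python3 - <<'E'
import cv2,numpy as np
im=cv2.imread('pics/top0.png'); k=3.6; out=np.zeros((400,800,3),np.uint8); x=0
for (u0,v0,w,h) in ((246,190,76,90),(370,178,74,90),(142,208,66,105)):
    c=cv2.resize(im[v0:v0+h,u0:u0+w],None,fx=k,fy=k,interpolation=cv2.INTER_CUBIC)
    for i in range(0,w,10): cv2.line(c,(int(i*k),0),(int(i*k),5),(0,255,255),1)
    for i in range(0,h,10): cv2.line(c,(0,int(i*k)),(5,int(i*k)),(0,255,255),1)
    out[:c.shape[0],x:x+c.shape[1]]=c; x+=c.shape[1]
    print(x)
cv2.imwrite('pics/crop.png',out)
E
```

```text
274
540
778
```

View pics/crop.png

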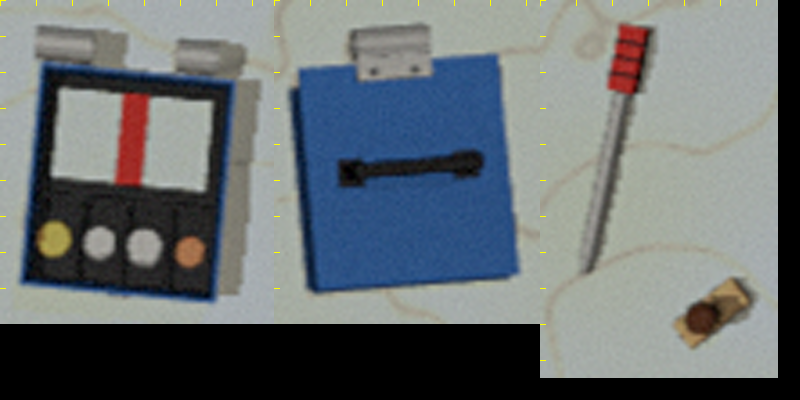

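```bash
cat > m.py <<'E'
from h import *
c=cam('top')
def P(x,y,x0,u0,v0,z): return back(c,u0+(x-x0+.5)/3.6-.5, v0+(y+.5)/3.6-.5, z)
def fit(obj,W):  # 2D rigid
    a=obj-obj.mean(0); b=W-W.mean(0); th=np.arctan2((a[:,0]*b[:,1]-a[:,1]*b[:,0]).sum(),(a*b).sum())
    R=np.array([[np.cos(th),-np.sin(th)],[np.sin(th),np.cos(th)]]); t=W.mean(0)-R@obj.mean(0)
    return t,th,W-(obj@R.T+t)
B=np.array([P(x,y,0,246,190,.08)[:2] for x,y in ((43,64),(234,80),(216,300),(22,284))])
o=np.array([(.085,.075),(.085,-.075),(-.085,-.075),(-.085,.075)])
print('box',fit(o,B))
L=np.array([P(x,y,274,370,178,.031)[:2] for x,y in ((300,68),(497,55),(518,272),(317,290))])
print('lid',fit(o*[.087/.085,.079/.075],L))
print('handle',[P(x,y,274,370,178,.065) for x,y in ((340,172),(411,167),(483,160))])
G=[P(x,y,540,142,208,z) for x,y,z in ((635,25,.022),(622,93,.017),(586,272,.011))]
print('pin',G,np.linalg.norm(G[0]-G[2]),np.linalg.norm(G[1]-G[2]),np.degrees(np.arctan2(*(G[2]-G[0])[1::-1])))
E
python3 m.py; python3 -c "
from h import *
R=Rot.from_quat(ctrl.state()['ee_rot']).as_matrix(); print(R.round(3))"
```

```text
box (array([ 0.45722708, -0.02635765]), np.float64(-0.07569141905091371), array([[-0.00166773, -0.00207322],
       [-0.00114974,  0.00185648],
       [ 0.0018959 ,  0.00155035],
       [ 0.00092157, -0.00133361]]))
lid (array([ 0.50359839, -0.37898147]), np.float64(0.08274553198888822), array([[-0.00013944, -0.00189763],
       [-0.00151079,  0.00104777],
       [ 0.00212487,  0.00101543],
       [-0.00047464, -0.00016558]]))
handle [array([ 0.50073159, -0.31962767,  0.065     ]), array([ 0.50510148, -0.37385196,  0.065     ]), array([ 0.51100777, -0.42881989,  0.065     ])]
pin [array([0.52716829, 0.29905967, 0.022     ]), array([0.47325983, 0.30909852, 0.017     ]), array([0.33151438, 0.33523532, 0.011     ])] 0.19927400925502878 0.14425984965020178 169.52453675969173
[[-0.001  0.927  0.376]
 [ 0.002  0.376 -0.927]
 [-1.     0.    -0.002]]
```

```bash
cat >> h.py <<'E'
def Rdown(yaw):  # tool x down, tool z at world angle yaw
    x=np.array([0,0,-1.]); z=np.array([np.cos(yaw),np.sin(yaw),0]); return np.c_[x,np.cross(z,x),z]
def plan(p,yaw,n,jaw=-1,lag=0):
    s=ctrl.state(); p0=s['position']; R0=Rot.from_quat(s['ee_rot']); rv=(R0.inv()*Rot.from_matrix(Rdown(yaw))).as_rotvec()
    rows=[]; 
    for i in range(n):
        R=R0*Rot.from_rotvec(rv*i/n); d=R.inv().apply((np.array(p)-p0)/n)
        rows.append([jaw,[round(float(a),4) for a in d],[round(float(a),3) for a in rv/n]])
    print(f"from {p0.round(4)} |step| {np.linalg.norm(np.array(p)-p0)/n:.4f} turn {np.degrees(np.linalg.norm(rv))/n:.1f}"); print(rows)
E
python3 -c "
from h import *
plan([.504,-.376,.17],.083,8)"
```

```text
from [ 0.2257 -0.5557  0.2302] |step| 0.0421 turn 9.1
[[-1, [0.0075, 0.0407, -0.0077], [-0.159, -0.0, -0.0]], [-1, [0.0075, 0.0414, -0.0012], [-0.159, -0.0, -0.0]], [-1, [0.0075, 0.0411, 0.0054], [-0.159, -0.0, -0.0]], [-1, [0.0075, 0.0397, 0.0118], [-0.159, -0.0, -0.0]], [-1, [0.0075, 0.0373, 0.0179], [-0.159, -0.0, -0.0]], [-1, [0.0075, 0.0341, 0.0236], [-0.159, -0.0, -0.0]], [-1, [0.0075, 0.0299, 0.0286], [-0.159, -0.0, -0.0]], [-1, [0.0075, 0.025, 0.033], [-0.159, -0.0, -0.0]]]
```

Call:
send_rows([
  [-1,[0.0075,0.041,-0.008],[-0.159,0,0]],
  [-1,[0.0075,0.041,-0.001],[-0.159,0,0]],
  [-1,[0.0075,0.041,0.005],[-0.159,0,0]],
  [-1,[0.0075,0.04,0.012],[-0.159,0,0]],
  [-1,[0.0075,0.037,0.018],[-0.159,0,0]],
  [-1,[0.0075,0.034,0.024],[-0.159,0,0]],
  [-1,[0.0075,0.03,0.029],[-0.159,0,0]],
  [-1,[0.0075,0.025,0.033],[-0.159,0,0]],
])

```text
t: 1.1
position: [0.5062, -0.3668, 0.1636]
ee_rot: [-0.041, 0.708, 0.045, 0.704]
wrist_force: [-0.5, -0.4, -0.3]
finger_gap: 1.0
```

```bash
python3 -c "
from h import *
plan([.504,-.376,.17],.083,3)"
```

```text
from [ 0.5062 -0.3668  0.1636] |step| 0.0038 turn 0.8
[[-1, [-0.0021, -0.0029, -0.0011], [0.013, -0.002, -0.002]], [-1, [-0.0021, -0.0029, -0.0011], [0.013, -0.002, -0.002]], [-1, [-0.0021, -0.003, -0.001], [0.013, -0.002, -0.002]]]
```

Call:
send_rows([
  [-1,[-0.006,-0.009,-0.002],[0.039,-0.005,-0.005]],
  [-1,[0,0,0],[0,0,0]],
])

```text
t: 1.35
position: [0.5068, -0.3739, 0.1674]
ee_rot: [-0.029, 0.707, 0.032, 0.706]
wrist_force: [-0.5, -0.6, -0.2]
finger_gap: 1.001
```

```bash
python3 - <<'E'
from h import *
s=ctrl.state(); print(s['position'],s['ee_rot'])
im=ctrl.camera('wrist'); cv2.imwrite('pics/w1.png',im[:,:,::-1])
np.save('w1.npy',np.r_[s['position'],s['ee_rot']])
E
```

```text
[ 0.50676762 -0.37386373  0.16742592] [-0.02862575  0.70728606  0.0318812   0.70562779]
```

View pics/w1.png

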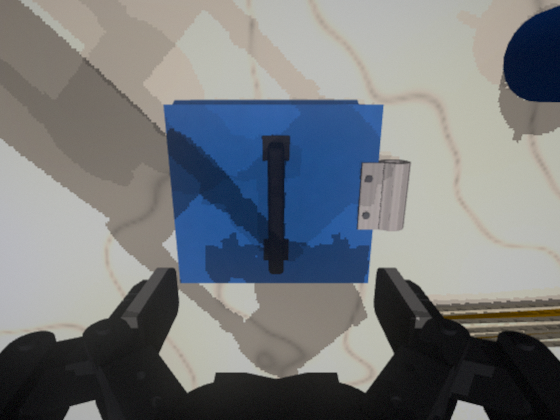

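The wrist view shows the lid square on: plate corners at about (165,104), (383,104), (369,283), (180,283), the bar from (276,143) to (276,272), and the knuckle on the right at (385,195).

```bash
python3 - <<'E'
import numpy as np
a=np.load('w1.npy'); s={'position':a[:3],'ee_rot':a[3:]}
from h import *
c=cam('wrist',s)
W=np.array([back(c,u,v,.031)[:2] for u,v in ((165,104),(383,104),(369,283),(180,283))])
o=np.array([(-.087,-.079),(.087,-.079),(.087,.079),(-.087,.079)])
a=o-o.mean(0); b=W-W.mean(0); th=np.arctan2((a[:,0]*b[:,1]-a[:,1]*b[:,0]).sum(),(a*b).sum())
R=np.array([[np.cos(th),-np.sin(th)],[np.sin(th),np.cos(th)]]);print(W.mean(0),th,(W-W.mean(0)-o@R.T).round(4))
h=[back(c,276.5,v,.071) for v in (143,272)]; print(h,np.mean(h,0))
plan([.505,-.379,.046],.083,6)
E
```

```text
[ 0.50643087 -0.37764862] 0.08328908732448052 [[-0.0127  0.1578]
 [-0.0142  0.158 ]
 [ 0.0142 -0.1575]
 [ 0.0127 -0.1583]]
[array([ 0.50385644, -0.32442182,  0.071     ]), array([ 0.51247951, -0.42441021,  0.071     ])] [ 0.50816797 -0.37441601  0.071     ]
from [ 0.5067 -0.3734  0.1668] |step| 0.0202 turn 0.1
[[-1, [0.0201, -0.001, -0.0003], [0.001, -0.0, -0.001]], [-1, [0.0201, -0.001, -0.0003], [0.001, -0.0, -0.001]], [-1, [0.0201, -0.001, -0.0003], [0.001, -0.0, -0.001]], [-1, [0.0201, -0.001, -0.0003], [0.001, -0.0, -0.001]], [-1, [0.0201, -0.0009, -0.0003], [0.001, -0.0, -0.001]], [-1, [0.0201, -0.0009, -0.0003], [0.001, -0.0, -0.001]]]
```

Call:
send_rows([
  [-1,[0.03,0,0.001],[0,0,0]],
  [-1,[0.03,-0.001,0],[0,0,0]],
  [-1,[0.03,0,0],[0,0,0]],
  [-1,[0.025,0,0],[0,0,0]],
  [-1,[0.004,0,0],[0,0,0]],
])

```text
t: 2.02
position: [0.5036, -0.3781, 0.0466]
ee_rot: [-0.026, 0.707, 0.028, 0.706]
wrist_force: [-0.9, -0.2, 0.1]
finger_gap: 0.998
```

```bash
python3 - <<'E'
from h import *
plan([.5078,-.3745,.046],.084,1)
E
```

```text
from [ 0.5036 -0.3781  0.0466] |step| 0.0056 turn 0.5
[[-1, [0.0006, 0.0032, 0.0045], [-0.008, -0.001, -0.004]]]
```

Call:
send_rows([
  [-1,[0.001,0.003,0.0045],[-0.008,-0.001,-0.004]],
  [1,[0,0,0],[0,0,0]],
  [1,[0,0,0],[0,0,0]],
  [1,[0,0,0],[0,0,0]],
  [1,[0,0,0],[0,0,0]],
  [1,[0,0,0],[0,0,0]],
], squeeze=80)

```text
t: 2.78
position: [0.5089, -0.3766, 0.0508]
ee_rot: [-0.031, 0.705, 0.028, 0.708]
wrist_force: [0.3, -0.5, -1.4]
finger_gap: 0.121
```

Call:
send_rows([
  [1,[-0.01,0,0],[0,0,0]],
  [1,[-0.02,0,0],[0,0,0]],
  [1,[-0.03,0,0],[0,0,0]],
  [1,[-0.03,0,0],[0,0,0]],
  [1,[-0.03,0,0],[0,0,0]],
  [1,[-0.03,0,0],[0,0,0]],
  [1,[-0.03,0,0],[0,0,0]],
])

```text
t: 3.65
position: [0.5061, -0.374, 0.2352]
ee_rot: [-0.029, 0.708, 0.03, 0.705]
wrist_force: [0.6, -0.5, -4.6]
finger_gap: 0.123
```

```bash
python3 - <<'E'
from h import *
plan([.452,-.026,.24],-.0757,8,1)
E
```

```text
from [ 0.5061 -0.374   0.2352] |step| 0.0440 turn 1.1
[[1, [-0.0005, 0.0439, -0.0031], [0.02, -0.0, -0.0]], [1, [-0.0005, 0.0438, -0.004], [0.02, -0.0, -0.0]], [1, [-0.0005, 0.0438, -0.0049], [0.02, -0.0, -0.0]], [1, [-0.0005, 0.0436, -0.0057], [0.02, -0.0, -0.0]], [1, [-0.0005, 0.0435, -0.0066], [0.02, -0.0, -0.0]], [1, [-0.0006, 0.0434, -0.0075], [0.02, -0.0, -0.0]], [1, [-0.0006, 0.0432, -0.0083], [0.02, -0.0, -0.0]], [1, [-0.0006, 0.0431, -0.0092], [0.02, -0.0, -0.0]]]
```

Call:
send_rows([
  [1,[0,0.044,-0.003],[0.02,0,0]],
  [1,[-0.0005,0.044,-0.004],[0.02,0,0]],
  [1,[-0.0005,0.044,-0.005],[0.02,0,0]],
  [1,[-0.0005,0.044,-0.006],[0.02,0,0]],
  [1,[-0.0005,0.0435,-0.007],[0.02,0,0]],
  [1,[-0.0005,0.0435,-0.0075],[0.02,0,0]],
  [1,[-0.0005,0.043,-0.008],[0.02,0,0]],
  [1,[-0.0005,0.043,-0.009],[0.02,0,0]],
])

```text
t: 4.65
position: [0.4507, -0.0178, 0.2508]
ee_rot: [0.03, 0.703, -0.032, 0.71]
wrist_force: [0.8, 0.3, -4.6]
finger_gap: 0.121
```

```bash
python3 - <<'E'
from h import *
im=cv2.imread('pics/scene0.png')
cv2.imwrite('pics/c2.png',cv2.resize(im[150:245,240:360],None,fx=6,fy=6,interpolation=cv2.INTER_CUBIC))
plan([.452,-.026,.24],-.0757,2,1)
E
```

```text
from [ 0.4507 -0.0178  0.2508] |step| 0.0068 turn 0.4
[[1, [0.0054, -0.004, 0.0009], [-0.006, 0.005, 0.001]], [1, [0.0054, -0.004, 0.0009], [-0.006, 0.005, 0.001]]]
```

View pics/c2.png

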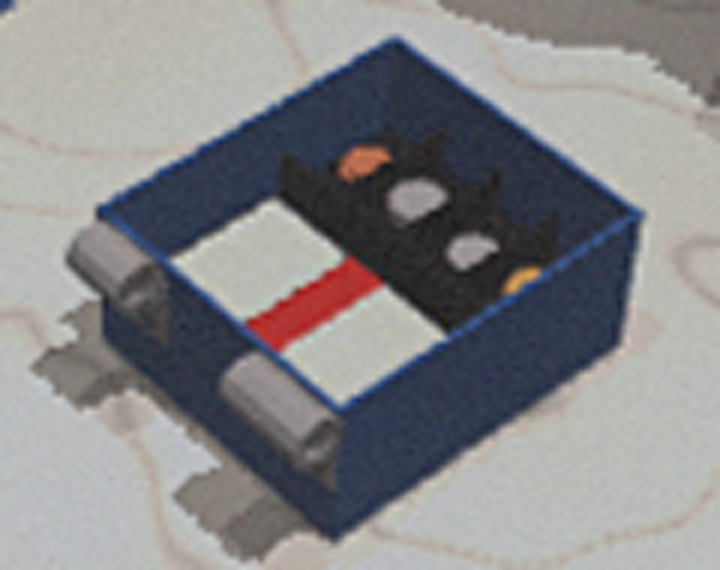

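The enlarged scene crop shows rim corners at (396,38), (642,214), (340,408), (99,210), bottom corners at (335,538), (622,345), and the mouth bore at about (322,438).

```bash
cat > fb.py <<'E'
from h import *
from scipy.optimize import least_squares
ct,cs=cam('top'),cam('scene')
ot=np.array([(.085,.075,.08),(.085,-.075,.08),(-.085,-.075,.08),(-.085,.075,.08)])
it=np.array([(43,64),(234,80),(216,300),(22,284)]);it=np.array([246,190])+(it+.5)/3.6-.5
os_=np.array([(-.085,-.075,.08),(-.085,.075,.08),(.085,.075,.08),(.085,-.075,.08),(.085,.075,0),(-.085,.075,0),(.1,.08,.078)])
is_=np.array([(396,38),(642,214),(340,408),(99,210),(335,538),(622,345),(322,438)]);is_=np.array([240,150])+(is_+.5)/6-.5
def X(p,o):
    R=Rot.from_euler('z',p[2]).as_matrix(); return o@R.T+[p[0],p[1],0]
rt=lambda p:proj(ct,X(p,ot))-it
rs=lambda p:proj(cs,X(p,os_))-is_
for n,f in (('top',rt),('scene',rs),('both',lambda p:np.r_[rt(p),rs(p)])):
    r=least_squares(lambda p:f(p).ravel(),[.457,-.026,-.07]); print(n,r.x.round(4)); print(f(r.x).round(2).tolist())
E
python3 fb.py
```

```text
top [ 0.4573 -0.0263 -0.0757]
[[-0.75, -0.62], [0.68, -0.42], [0.56, 0.7], [-0.5, 0.32]]
scene [ 0.4555 -0.0254 -0.0819]
[[0.06, -0.85], [0.49, -0.45], [0.19, 0.63], [-0.32, -0.82], [-0.14, 0.6], [-0.04, -0.32], [-0.23, 0.67]]
both [ 0.4562 -0.0257 -0.078 ]
[[-0.93, -0.31], [0.49, 0.02], [0.23, 1.13], [-0.82, 0.63], [-0.38, -0.79], [0.2, -0.5], [0.07, 0.75], [-0.62, -0.61], [-0.25, 0.72], [-0.32, -0.36], [-0.33, 0.8]]
```

```bash
python3 - <<'E'
from h import *
plan([.4563,-.0257,.16],-.078,4,1)
E
```

```text
from [ 0.4507 -0.0178  0.2508] |step| 0.0228 turn 0.2
[[1, [0.0227, -0.0018, 0.0013], [-0.002, 0.002, 0.001]], [1, [0.0227, -0.0018, 0.0014], [-0.002, 0.002, 0.001]], [1, [0.0227, -0.0018, 0.0014], [-0.002, 0.002, 0.001]], [1, [0.0227, -0.0018, 0.0015], [-0.002, 0.002, 0.001]]]
```

Call:
send_rows([
  [1,[0.0227,-0.002,0.0015],[-0.002,0.002,0.001]],
  [1,[0.0227,-0.002,0.0015],[-0.002,0.002,0.001]],
  [1,[0.0227,-0.002,0.0015],[-0.002,0.002,0.001]],
  [1,[0.02,-0.002,0.0015],[-0.002,0.002,0.001]],
  [1,[0,0,0],[0,0,0]],
])

```text
t: 5.28
position: [0.4563, -0.0242, 0.1632]
ee_rot: [0.027, 0.705, -0.026, 0.709]
wrist_force: [0.9, -0.9, -4.9]
finger_gap: 0.119
```

```bash
python3 - <<'E'
from h import *
s=ctrl.state(); np.save('w2.npy',np.r_[s['position'],s['ee_rot']]); print(s['position'],Rot.from_quat(s['ee_rot']).as_matrix().round(4))
w=ctrl.camera('wrist')[:,:,::-1]; sc=ctrl.camera('scene')[:,:,::-1]
cv2.imwrite('pics/w2.png',w);cv2.imwrite('pics/s2.png',sc)
a=cv2.resize(w[90:300,130:430],None,fx=1.5,fy=1.5,interpolation=cv2.INTER_CUBIC) 
b=cv2.resize(sc[130:240,230:360],None,fx=5,fy=5,interpolation=cv2.INTER_CUBIC)
cv2.imwrite('pics/s2c.png',b)
E
```

```text
[ 0.45625471 -0.02421054  0.16322995] [[ 0.0059  0.0751  0.9972]
 [ 0.0019  0.9972 -0.0751]
 [-1.      0.0023  0.0057]]
```

View pics/w2.png

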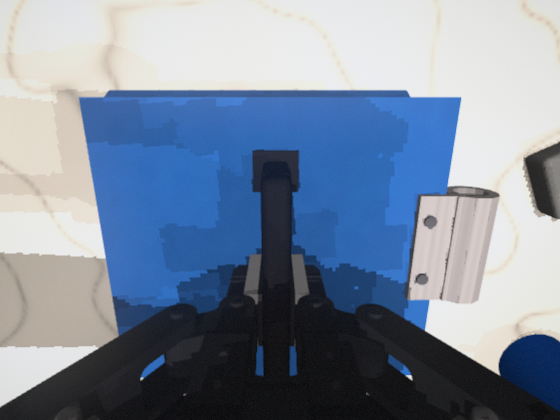

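View pics/s2c.png

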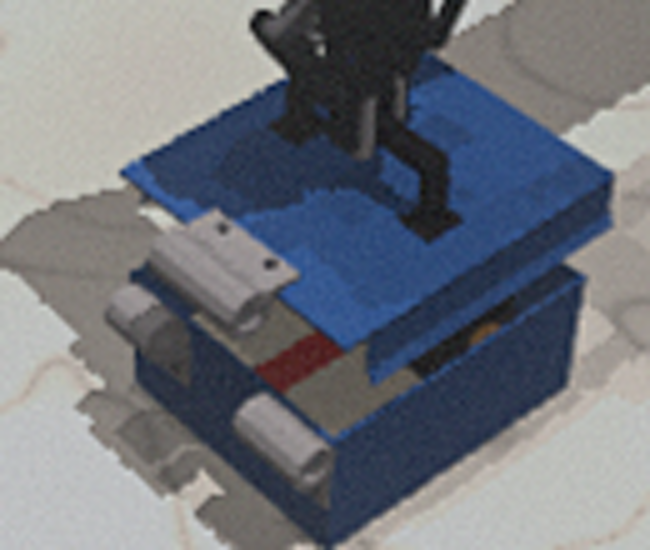

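Wrist: the lid's +y plate edge runs from (81,97) to (460,97), the knuckle's +y bore is at (472,191), and the bar is centred at column 276. Scene crop: lid held level over the box, plate corners (345,350) and (612,178), knuckle bore (255,316).

```bash
cat > fl.py <<'E'
from h import *
from scipy.optimize import least_squares
a=np.load('w2.npy'); cw=cam('wrist',{'position':a[:3],'ee_rot':a[3:]}); cs=cam('scene')
ow=np.array([(-.087,.079,.031),(.087,.079,.031),(.1,.033,.026)]); iw=np.array([(81,97),(460,97),(472,191)])
# handle foot top edge centre not used; hem front ignored
os_=np.array([(.087,.079,.031),(-.087,.079,.031),(.1,.033,.026)]); is_=np.array([230,130])+(np.array([(345,350),(612,178),(255,316)])+.5)/5-.5
def X(p,o): return o@Rot.from_euler('zyx',[p[3],p[4],p[5]]).as_matrix().T+p[:3]
rw=lambda p:(proj(cw,X(p,ow))-iw)/2
rs=lambda p:proj(cs,X(p,os_))-is_
p0=[.456,-.024,.112,-.078,0,0]
reg=lambda p:np.r_[(p[4:]-0)/.01]
for n,f in (('wrist',lambda p:np.r_[rw(p).ravel(),reg(p)]),('scene',lambda p:np.r_[rs(p).ravel(),reg(p)]),('both',lambda p:np.r_[rw(p).ravel(),rs(p).ravel(),reg(p)])):
    r=least_squares(f,p0); print(n,r.x.round(4)); print(f(r.x).round(2))
E
python3 fl.py
```

```text
wrist [ 0.4561 -0.0246  0.1136 -0.0711 -0.0014 -0.0037]
[-0.    0.37  1.4  -0.45 -1.56  0.09 -0.14 -0.37]
scene [ 4.486e-01 -3.050e-02  1.064e-01 -7.450e-02  3.000e-04  1.000e-04]
[ 0.13 -0.   -0.02  0.05 -0.11 -0.04  0.03  0.01]
both [ 0.456  -0.0248  0.114  -0.0707 -0.004  -0.0039]
[-0.38  0.56  1.48 -0.36 -1.43  0.34  0.21  0.62  0.46  0.3  -0.33  0.45
 -0.4  -0.39]
```

```bash
python3 - <<'E'
from h import *
plan([.4562,-.0252,.125],-.0785,2,1)
E
```

```text
from [ 0.4572 -0.0241  0.1657] |step| 0.0203 turn 0.3
[[1, [0.0203, -0.0006, -0.0007], [0.002, 0.005, -0.001]], [1, [0.0203, -0.0006, -0.0006], [0.002, 0.005, -0.001]]]
```

Call:
send_rows([
  [1,[0.018,-0.0006,-0.0006],[0.002,0.005,-0.001]],
  [1,[0.018,-0.0006,-0.0006],[0.002,0.005,-0.001]],
  [1,[0,0,0],[0,0,0]],
])

```text
t: 5.75
position: [0.4567, -0.0255, 0.1286]
ee_rot: [0.028, 0.706, -0.028, 0.707]
wrist_force: [-1.4, -0.5, -4.9]
finger_gap: 0.117
```

```bash
python3 - <<'E'
from h import *
plan([.4562,-.0252,.112],-.0785,2,1)
print(ctrl.state()['wrist_force'])
E
```

```text
from [ 0.4567 -0.0255  0.1286] |step| 0.0083 turn 0.0
[[1, [0.0083, 0.0001, -0.0003], [-0.0, 0.001, 0.0]], [1, [0.0083, 0.0001, -0.0003], [-0.0, 0.001, 0.0]]]
[-1.4363842  -0.51791575 -4.90742568]
```

Call:
send_rows([
  [1,[0.008,0,0],[0,0,0]],
  [1,[0.007,0,0],[0,0,0]],
  [1,[0.005,0,0],[0,0,0]],
  [1,[0.003,0,0],[0,0,0]],
  [1,[0.002,0,0],[0,0,0]],
])

```text
t: 6.38
position: [0.4572, -0.0254, 0.1028]
ee_rot: [0.028, 0.706, -0.028, 0.708]
wrist_force: [-0.5, 0.7, -4.0]
finger_gap: 0.116
```

Call:
send_rows([
  [1,[0.002,0,0],[0,0,0]],
  [1,[0.002,0,0],[0,0,0]],
  [1,[0.002,0,0],[0,0,0]],
])

```text
t: 6.75
position: [0.4574, -0.0253, 0.1023]
ee_rot: [0.028, 0.705, -0.028, 0.709]
wrist_force: [-6.0, 0.8, 4.8]
finger_gap: 0.119
```

```bash
python3 - <<'E'
from h import *
sc=ctrl.camera('scene')[:,:,::-1].copy(); cv2.imwrite('pics/s3.png',sc)
b=cv2.resize(sc[140:250,230:360],None,fx=5,fy=5,interpolation=cv2.INTER_CUBIC)
cs=cam('scene'); R=Rot.from_euler('z',-.078).as_matrix()
for o in ((.087,.079,.083),(-.087,.079,.083),(.087,-.079,.083),(.1,.033,.078),(.1,.036,.078),(.1,.08,.078),(-.087,.079,.055),(.087,.079,.055)):
    u,v=proj(cs,R@np.array(o)+[.4562,-.0257,0])[0]; cv2.circle(b,(int((u-230+.5)*5),int((v-140+.5)*5)),3,(0,255,255),1)
cv2.imwrite('pics/s3c.png',b); print(ctrl.state()['wrist_force'])
E
```

```text
[-6.07596818  0.99399687  4.80939205]
```

View pics/s3c.png

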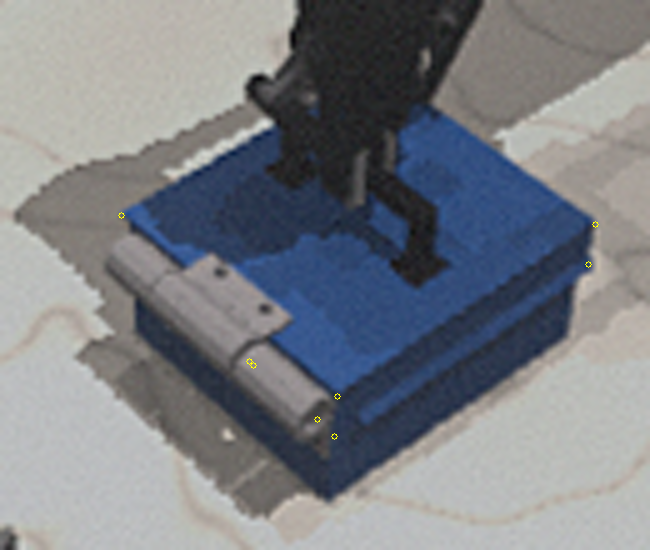

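The picture shows the lid flat on the rim with its knuckle between the box's knuckles and the drawn model points matching. I'll release it.

Call:
send_rows([
  [-1,[0,0,0],[0,0,0]],
  [-1,[0,0,0],[0,0,0]],
  [-1,[0,0,0],[0,0,0]],
  [-1,[0,0,0],[0,0,0]],
  [-1,[-0.02,0,0],[0,0,0]],
  [-1,[-0.03,0,0],[0,0,0]],
  [-1,[-0.04,0,0],[0,0,0]],
  [-1,[-0.04,0,0],[0,0,0]],
])

```text
t: 7.8
position: [0.4564, -0.0252, 0.2391]
ee_rot: [0.028, 0.704, -0.028, 0.709]
wrist_force: [0.8, -0.4, 1.0]
finger_gap: 1.001
```

```bash
python3 - <<'E'
from h import *
# grip centre at pin x=-25mm
a=np.radians(169.5); print(np.array([.473,.309])-.025*np.array([np.cos(a),np.sin(a)]))
plan([.4975,.3045,.17],np.radians(-100.5),10,-1)
E
```

```text
[0.49758137 0.30444411]
from [ 0.4564 -0.0252  0.2391] |step| 0.0339 turn 9.6
[[-1, [0.0069, 0.0332, 0.0014], [0.168, 0.001, -0.001]], [-1, [0.0069, 0.033, -0.0041], [0.168, 0.001, -0.001]], [-1, [0.0069, 0.0318, -0.0095], [0.168, 0.001, -0.001]], [-1, [0.0069, 0.0298, -0.0147], [0.168, 0.001, -0.001]], [-1, [0.0069, 0.0269, -0.0195], [0.168, 0.001, -0.001]], [-1, [0.0069, 0.0233, -0.0237], [0.168, 0.001, -0.001]], [-1, [0.0069, 0.019, -0.0272], [0.168, 0.001, -0.001]], [-1, [0.0069, 0.0142, -0.03], [0.168, 0.001, -0.001]], [-1, [0.0069, 0.009, -0.032], [0.168, 0.001, -0.001]], [-1, [0.0069, 0.0036, -0.033], [0.168, 0.001, -0.001]]]
```

Call:
send_rows([
  [-1,[0.003,0.033,0.001],[0.168,0.001,-0.001]],
  [-1,[0.004,0.033,-0.004],[0.168,0.001,-0.001]],
  [-1,[0.007,0.032,-0.0095],[0.168,0.001,-0.001]],
  [-1,[0.007,0.03,-0.015],[0.168,0.001,-0.001]],
  [-1,[0.007,0.027,-0.0195],[0.168,0.001,-0.001]],
  [-1,[0.007,0.023,-0.0235],[0.168,0.001,-0.001]],
  [-1,[0.007,0.019,-0.027],[0.168,0.001,-0.001]],
  [-1,[0.007,0.014,-0.03],[0.168,0.001,-0.001]],
])

```text
t: 8.8
position: [0.4994, 0.2437, 0.2089]
ee_rot: [0.48, 0.518, -0.469, 0.53]
wrist_force: [-0.3, -0.6, 0.4]
finger_gap: 0.997
```

```bash
python3 - <<'E'
from h import *
plan([.4975,.3045,.16],np.radians(-100.5),3,-1)
E
```

```text
from [0.4994 0.2437 0.2089] |step| 0.0260 turn 5.4
[[-1, [0.0163, 0.001, -0.0203], [0.094, -0.0, -0.007]], [-1, [0.0163, -0.0008, -0.0203], [0.094, -0.0, -0.007]], [-1, [0.0163, -0.0026, -0.0201], [0.094, -0.0, -0.007]]]
```

Call:
send_rows([
  [-1,[0.0163,0.001,-0.02],[0.094,0,-0.007]],
  [-1,[0.0163,-0.001,-0.02],[0.094,0,-0.007]],
  [-1,[0.0163,-0.0025,-0.02],[0.094,0,-0.007]],
  [-1,[0,0,0],[0,0,0]],
  [-1,[0,0,0],[0,0,0]],
])

```text
t: 9.43
position: [0.4987, 0.3083, 0.1655]
ee_rot: [0.547, 0.451, -0.542, 0.451]
wrist_force: [-1.5, -0.5, 0.6]
finger_gap: 1.004
```

```bash
python3 - <<'E'
from h import *
s=ctrl.state(); np.save('w3.npy',np.r_[s['position'],s['ee_rot']]); print(s['position'])
cv2.imwrite('pics/w3.png',ctrl.camera('wrist')[:,:,::-1])
E
```

```text
[0.49866593 0.30832441 0.16548846]
```

View pics/w3.png

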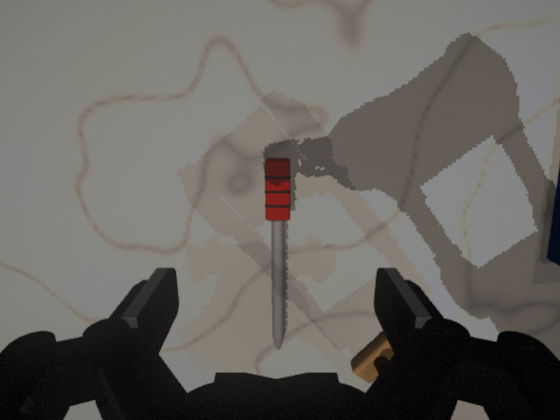

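The wrist view shows the grip from (277,158) to (278,220) and the nose at (279,348), close to square with the jaws; the stamp is at lower right, (375,358).

```bash
python3 - <<'E'
from h import *
a=np.load('w3.npy'); c=cam('wrist',{'position':a[:3],'ee_rot':a[3:]})
b,f,t=back(c,277.3,158,.022),back(c,278,219.5,.020),back(c,279.3,348,.011)
print(b,f,t,np.linalg.norm(b-f),np.linalg.norm(t-f)); d=(t-b)[:2];d/=np.linalg.norm(d); yaw=np.arctan2(d[1],d[0]);print(np.degrees(yaw))
g=t[:2]-d*(.146+.025); print(g)
plan([*g,.006],yaw-3*np.pi/2+2*np.pi-np.pi+np.pi/2-np.pi/2 if 0 else yaw+np.pi/2-2*np.pi,5)
E
```

```text
[0.53102136 0.30198591 0.022     ] [0.47599023 0.31174204 0.02      ] [0.33189616 0.33746999 0.011     ] 0.05592501657958223 0.1466493399418724
169.89596127083252
[0.50024409 0.30747041]
from [0.4987 0.3082 0.1654] |step| 0.0319 turn 0.2
[[-1, [0.0319, 0.0002, 0.0002], [-0.002, -0.001, -0.001]], [-1, [0.0319, 0.0002, 0.0002], [-0.002, -0.001, -0.001]], [-1, [0.0319, 0.0002, 0.0002], [-0.002, -0.001, -0.001]], [-1, [0.0319, 0.0003, 0.0002], [-0.002, -0.001, -0.001]], [-1, [0.0319, 0.0003, 0.0001], [-0.002, -0.001, -0.001]]]
```

Call:
send_rows([
  [-1,[0.032,0,0],[0,0,0]],
  [-1,[0.032,0,0],[0,0,0]],
  [-1,[0.032,0.0005,0],[0,0,0]],
  [-1,[0.03,0.0005,0],[0,0,0]],
  [-1,[0.01,0.0005,0],[0,0,0]],
  [-1,[0,0,0],[0,0,0]],
])

```text
t: 10.22
position: [0.5063, 0.3061, 0.0357]
ee_rot: [0.552, 0.449, -0.538, 0.453]
wrist_force: [0.4, 0.2, 0.0]
finger_gap: 0.999
```

```bash
python3 - <<'E'
from h import *
plan([.5002,.3075,.005],np.radians(-100.1),2)
E
```

```text
from [0.5063 0.3061 0.0357] |step| 0.0157 turn 0.7
[[-1, [0.0153, -0.0034, 0.0001], [-0.006, -0.006, -0.008]], [-1, [0.0153, -0.0033, -0.0001], [-0.006, -0.006, -0.008]]]
```

Call:
send_rows([
  [-1,[0.015,-0.003,0],[-0.006,-0.006,-0.008]],
  [-1,[0.013,-0.0035,0],[-0.006,-0.006,-0.008]],
  [-1,[0,0,0],[0,0,0]],
])

```text
t: 10.6
position: [0.5015, 0.3082, 0.0091]
ee_rot: [0.543, 0.454, -0.54, 0.455]
wrist_force: [0.6, -0.3, -0.8]
finger_gap: 0.996
```

```bash
python3 - <<'E'
from h import *
plan([.5002,.3075,.005],np.radians(-100.1),1)
E
```

```text
from [0.5015 0.3082 0.0091] |step| 0.0044 turn 0.2
[[-1, [0.0041, -0.0012, 0.0009], [0.002, -0.002, -0.003]]]
```

Call:
send_rows([
  [-1,[0.004,-0.001,0.001],[0.002,-0.002,-0.003]],
  [1,[0,0,0],[0,0,0]],
  [1,[0,0,0],[0,0,0]],
  [1,[0,0,0],[0,0,0]],
  [1,[0,0,0],[0,0,0]],
], squeeze=60)

```text
t: 11.22
position: [0.5012, 0.308, 0.0066]
ee_rot: [0.543, 0.454, -0.541, 0.454]
wrist_force: [0.1, -0.4, -1.1]
finger_gap: 0.237
```

```bash
python3 - <<'E'
from h import *
s=ctrl.state(); print(s['position'],Rot.from_quat(s['ee_rot']).as_matrix().round(4), s['wrist_force'],s['finger_gap'])
E
```

```text
[0.50120954 0.30795132 0.00662366] [[ 0.0025  0.9844 -0.1757]
 [ 0.0013 -0.1757 -0.9845]
 [-1.      0.0023 -0.0017]] [ 0.13702122 -0.37112619 -1.14801202] 0.23650749053869988
```

Call:
send_rows([
  [1,[-0.01,0,0],[0,0,0]],
  [1,[-0.03,0,0],[0,0,0]],
  [1,[-0.04,0,0],[0,0,0]],
  [1,[-0.04,0,0],[0,0,0]],
  [1,[-0.03,0,0],[0,0,0]],
])

```text
t: 11.85
position: [0.4987, 0.3065, 0.158]
ee_rot: [-0.54, -0.454, 0.544, -0.454]
wrist_force: [1.1, -0.2, -2.0]
finger_gap: 0.237
```

```bash
python3 - <<'E'
from h import *
plan([.578,.255,.14],-.078,10,1)
E
```

```text
from [0.4987 0.3065 0.158 ] |step| 0.0096 turn 9.6
[[1, [0.0018, 0.0087, 0.0037], [-0.167, -0.0, 0.001]], [1, [0.0018, 0.008, 0.0051], [-0.167, -0.0, 0.001]], [1, [0.0018, 0.007, 0.0063], [-0.167, -0.0, 0.001]], [1, [0.0018, 0.0059, 0.0074], [-0.167, -0.0, 0.001]], [1, [0.0018, 0.0046, 0.0083], [-0.167, -0.0, 0.001]], [1, [0.0018, 0.0031, 0.0089], [-0.167, -0.0, 0.001]], [1, [0.0018, 0.0016, 0.0093], [-0.167, -0.0, 0.001]], [1, [0.0018, 0.0, 0.0095], [-0.167, -0.0, 0.001]], [1, [0.0018, -0.0015, 0.0093], [-0.167, -0.0, 0.001]], [1, [0.0018, -0.0031, 0.0089], [-0.167, -0.0, 0.001]]]
```

Call:
send_rows([
  [1,[0.001,0.009,0.004],[-0.167,0,0.001]],
  [1,[0.001,0.008,0.005],[-0.167,0,0.001]],
  [1,[0.001,0.007,0.006],[-0.167,0,0.001]],
  [1,[0.001,0.006,0.007],[-0.167,0,0.001]],
  [1,[0.001,0.005,0.008],[-0.167,0,0.001]],
  [1,[0.001,0.003,0.009],[-0.167,0,0.001]],
  [1,[0.001,0.0015,0.009],[-0.167,0,0.001]],
  [1,[0.001,0,0.0095],[-0.167,0,0.001]],
])

```text
t: 12.85
position: [0.5654, 0.2672, 0.159]
ee_rot: [0.131, 0.692, -0.127, 0.698]
wrist_force: [0.7, -0.2, -1.3]
finger_gap: 0.244
```

```bash
python3 - <<'E'
from h import *
plan([.578,.255,.13],-.078,3,1)
E
```

```text
from [0.5654 0.2672 0.159 ] |step| 0.0113 turn 5.5
[[1, [0.0097, -0.0024, 0.0053], [-0.096, 0.003, -0.002]], [1, [0.0097, -0.0029, 0.0051], [-0.096, 0.003, -0.002]], [1, [0.0097, -0.0033, 0.0048], [-0.096, 0.003, -0.002]]]
```

Call:
send_rows([
  [1,[0.0097,-0.0025,0.005],[-0.096,0.003,-0.002]],
  [1,[0.0097,-0.003,0.005],[-0.096,0.003,-0.002]],
  [1,[0.0097,-0.003,0.005],[-0.096,0.003,-0.002]],
  [1,[0,0,0],[0,0,0]],
])

```text
t: 13.35
position: [0.5783, 0.2543, 0.1305]
ee_rot: [0.025, 0.707, -0.024, 0.706]
wrist_force: [-0.3, 0.2, -1.2]
finger_gap: 0.24
```

```bash
python3 - <<'E'
from h import *
plan([.578,.2477,.0736],-.078,3,1)
E
```

```text
from [0.5783 0.2543 0.1305] |step| 0.0191 turn 0.2
[[1, [0.019, -0.0022, 0.0001], [0.003, -0.0, -0.0]], [1, [0.019, -0.0022, 0.0001], [0.003, -0.0, -0.0]], [1, [0.019, -0.0022, 0.0001], [0.003, -0.0, -0.0]]]
```

Call:
send_rows([
  [1,[0.019,-0.002,0],[0.003,0,0]],
  [1,[0.019,-0.002,0],[0.003,0,0]],
  [1,[0.017,-0.002,0],[0.003,0,0]],
  [1,[0.001,0,0],[0,0,0]],
  [1,[0,0,0],[0,0,0]],
])

```text
t: 13.98
position: [0.5769, 0.2483, 0.0705]
ee_rot: [0.03, 0.707, -0.029, 0.706]
wrist_force: [0.2, 0.9, -1.0]
finger_gap: 0.238
```

```bash
python3 - <<'E'
from h import *
s=ctrl.state(); np.save('w4.npy',np.r_[s['position'],s['ee_rot']])
w=ctrl.camera('wrist')[:,:,::-1]; sc=ctrl.camera('scene')[:,:,::-1]
cv2.imwrite('pics/w4.png',w);cv2.imwrite('pics/s4.png',sc)
a=cv2.resize(sc[190:270,270:400],None,fx=4,fy=4,interpolation=cv2.INTER_CUBIC)
b=cv2.resize(w[170:420,160:400],None,fx=1.12,fy=1.12,interpolation=cv2.INTER_CUBIC)
o=np.zeros((600,800,3),np.uint8); o[:a.shape[0],:a.shape[1]]=a; o[320:,:269]=b[:280]; cv2.imwrite('pics/c4.png',o); print(b.shape)
plan([.578,.2477,.0736],-.078,1,1)
E
```

```text
(280, 269, 3)
from [0.5769 0.2484 0.0708] |step| 0.0031 turn 0.3
[[1, [-0.0028, -0.0006, 0.0011], [-0.005, -0.002, -0.001]]]
```

View pics/c4.png

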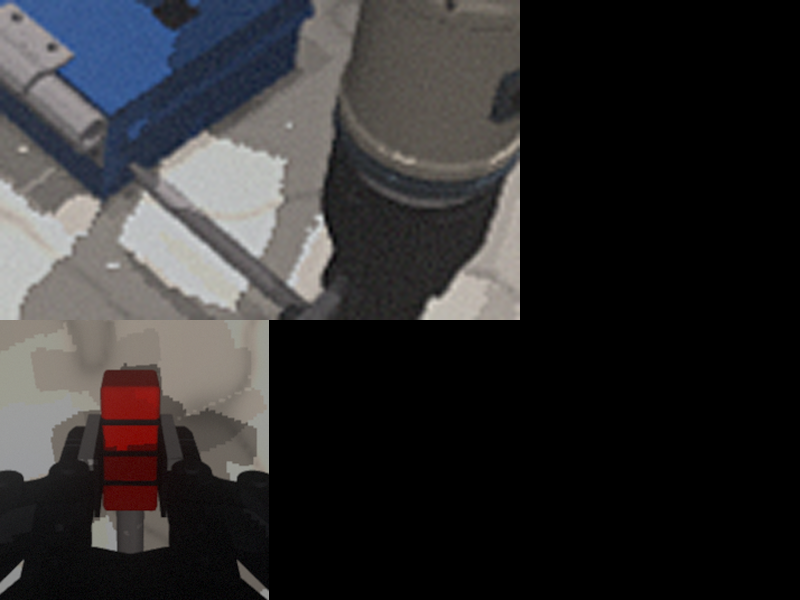

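Scene crop: pin level, nose at crop (133,168), shaft visible to (290,298), mouth bore at (95,133). The wrist crop shows the grip held centrally and straight.

```bash
python3 - <<'E'
from h import *
a=np.load('w4.npy'); p=a[:3]; R=Rot.from_quat(a[3:]).as_matrix(); cs=cam('scene')
T=lambda t: p+R@np.array(t)
print('R',R.round(4))
tip=T([-.0044,-.172,0]); sh=T([-.0044,-.06,0]); print('tip',tip)
bR=Rot.from_euler('z',-.078).as_matrix(); B=lambda o:bR@np.array(o)+[.4562,-.0257,0]
print('mouth',B([.1,.08,.078]),'end',B([.1,-.06,.078]))
print('box-frame tip',bR.T@(tip-[.4562,-.0257,0]))
pr=lambda X:((proj(cs,X)-[270,190]+.5)*4-.5).round(1)
print('tip px',pr(tip),'meas 133,168; shaft px',pr(sh),'line', 'mouth px',pr(B([.1,.08,.078])),'meas 95,133')
J=np.array([(pr(tip+e)-pr(tip))[0] for e in np.eye(3)*.001]);print(J)
E
```

```text
R [[-0.0019  0.0829  0.9966]
 [ 0.0013  0.9966 -0.0829]
 [-1.      0.0011 -0.002 ]]
tip [0.56260073 0.07686844 0.07466872]
mouth [0.56212963 0.04626467 0.078     ] end [ 0.5512207  -0.09330967  0.078     ]
box-frame tip [0.098085   0.11054743 0.07466872]
tip px [[132.1 168.4]] meas 133,168; shaft px [[276.8 293.3]] line mouth px [[ 93.2 135. ]] meas 95,133
[[-1.2  1. ]
 [ 1.3  1. ]
 [ 0.1 -1.1]]
```

Call:
send_rows([
  [1,[-0.0025,-0.006,0.001],[-0.005,0,0]],
  [1,[-0.0008,-0.006,0],[0,0,0]],
  [1,[0,-0.006,0],[0,0,0]],
  [1,[0,0,0],[0,0,0]],
])

```text
t: 14.58
position: [0.5776, 0.2291, 0.0766]
ee_rot: [0.028, 0.706, -0.027, 0.707]
wrist_force: [-1.1, -0.6, -1.7]
finger_gap: 0.235
```

```bash
cat > ck.py <<'E'
from h import *
s=ctrl.state(); p=s['position']; R=Rot.from_quat(s['ee_rot']).as_matrix(); bR=Rot.from_euler('z',-.078).as_matrix()
b=lambda t:(bR.T@(p+R@np.array(t)-[.4562,-.0257,0])*1000).round(1)
print('tip',b([-.0044,-.172,0]),'org',b([-.0044,-.026,0]),'F',(bR.T@s['wrist_force']).round(1),'M',s['wrist_torque'].round(2),'gap',round(s['finger_gap'],3),'t',s['t'])
E
python3 ck.py
```

```text
tip [101.2  91.5  80.6] org [101.2 237.5  81. ] F [-1.1 -0.7 -1.7] M [ 0.02 -0.02 -0.05] gap 0.235 t 14.575
```

Call:
send_rows([
  [1,[0.002,-0.005,-0.001],[0,0,0]],
  [1,[0,0,0],[0,0,0]],
])

```text
t: 14.82
position: [0.5761, 0.2238, 0.0744]
ee_rot: [0.028, 0.706, -0.027, 0.707]
wrist_force: [0.9, -0.2, -0.9]
finger_gap: 0.242
```

```bash
python3 ck.py
```

```text
tip [100.   86.1  78.3] org [100.  232.1  78.7] F [ 0.9 -0.1 -0.9] M [ 0.08 -0.02  0.02] gap 0.242 t 14.825
```

Aligned with the bore; push in gently.

Call:
send_rows([
  [1,[0,-0.008,0],[0,0,0]],
  [1,[0,-0.008,0],[0,0,0]],
  [1,[0,-0.008,0],[0,0,0]],
  [1,[0,-0.006,0],[0,0,0]],
])

```text
t: 15.32
position: [0.5734, 0.192, 0.0741]
ee_rot: [0.028, 0.706, -0.027, 0.707]
wrist_force: [-0.4, 0.2, -1.5]
finger_gap: 0.238
```

```bash
python3 ck.py
```

```text
tip [100.   54.2  78.1] org [ 99.9 200.2  78.4] F [-0.4  0.1 -1.5] M [ 0.06  0.01 -0.03] gap 0.238 t 15.325
```

Call:
send_rows([
  [1,[0,-0.008,0],[0,0,0]],
  [1,[0,-0.008,0],[0,0,0]],
  [1,[0,-0.007,0],[0,0,0]],
  [1,[0,-0.007,0],[0,0,0]],
  [1,[0,-0.007,0],[0,0,0]],
])

```text
t: 15.95
position: [0.5705, 0.1535, 0.0739]
ee_rot: [0.029, 0.706, -0.026, 0.707]
wrist_force: [2.3, 10.0, -2.9]
finger_gap: 0.238
```

```bash
python3 ck.py
```

```text
tip [100.2  15.5  77.5] org [100.1 161.5  78.2] F [ 1.5 10.2 -2.9] M [ 2.07 -0.47  0.19] gap 0.238 t 15.95
```

Call:
send_rows([
  [1,[0,-0.006,0],[0,0,0]],
  [1,[0,-0.006,0],[0,0,0]],
  [1,[0,-0.006,0],[0,0,0]],
])

```text
t: 16.32
position: [0.5694, 0.136, 0.0737]
ee_rot: [0.029, 0.706, -0.024, 0.708]
wrist_force: [1.7, 4.8, -3.1]
finger_gap: 0.242
```

```bash
python3 ck.py; python3 - <<'E'
from h import *
sc=ctrl.camera('scene')[:,:,::-1]; cv2.imwrite('pics/s5.png',sc)
cv2.imwrite('pics/c5.png',cv2.resize(sc[150:250,240:370],None,fx=5,fy=5,interpolation=cv2.INTER_CUBIC))
E
```

```text
tip [100.7  -2.   76.7] org [100.3 144.   77.9] F [ 1.3  4.9 -3.1] M [ 1.14 -0.39  0.22] gap 0.242 t 16.325
```

View pics/c5.png

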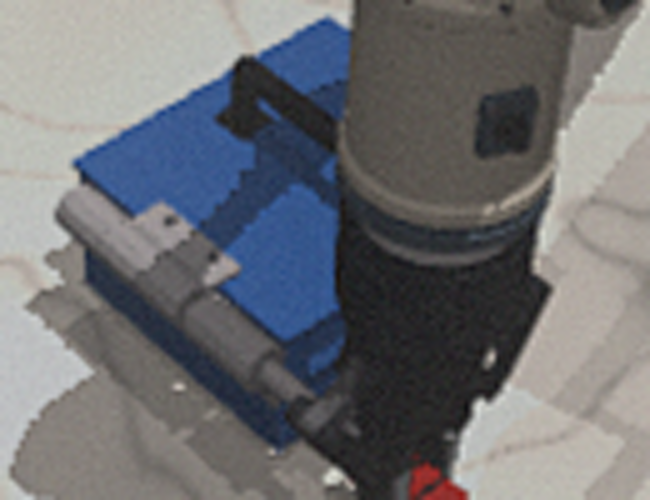

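The picture shows the shaft in the near knuckle, the lid flat and the knuckles in line.

Call:
send_rows([
  [1,[0,-0.006,0],[0,0,-0.004]],
  [1,[0,-0.006,0],[0,0,0]],
  [1,[0,-0.007,0],[0,0,0]],
  [1,[0,-0.007,0],[0,0,0]],
])

```text
t: 16.88
position: [0.5677, 0.1136, 0.0733]
ee_rot: [0.03, 0.705, -0.021, 0.708]
wrist_force: [3.4, 12.2, -4.6]
finger_gap: 0.24
```

```bash
python3 ck.py
```

```text
tip [101.3 -24.5  75.5] org [100.4 121.5  77.3] F [ 2.4 12.5 -4.6] M [ 2.1  -0.45  0.17] gap 0.24 t 16.875
```

Call:
send_rows([
  [1,[-0.0007,-0.002,0],[-0.003,0,-0.012]],
  [1,[0,-0.006,0],[0,0,-0.004]],
  [1,[0,-0.007,0],[0,0,-0.002]],
  [1,[0,-0.007,0],[0,0,-0.002]],
])

```text
t: 17.38
position: [0.5655, 0.0991, 0.0725]
ee_rot: [0.025, 0.706, -0.02, 0.707]
wrist_force: [3.5, 14.2, -4.1]
finger_gap: 0.238
```

```bash
python3 ck.py
```

```text
tip [101.7 -39.1  75.9] org [ 99.6 106.9  76.8] F [ 2.3 14.5 -4.1] M [ 2.33 -0.5   0.08] gap 0.238 t 17.375
```

Call:
send_rows([
  [1,[-0.0015,-0.002,0.0005],[0.013,0,-0.006]],
  [1,[0,-0.006,0],[0,0,-0.003]],
  [1,[0,-0.008,0],[0,0,-0.003]],
  [1,[0,-0.008,0],[0,0,-0.003]],
])

```text
t: 17.88
position: [0.5642, 0.0828, 0.0732]
ee_rot: [0.027, 0.706, -0.023, 0.707]
wrist_force: [2.8, 12.0, -4.4]
finger_gap: 0.239
```

```bash
python3 ck.py
```

```text
tip [100.5 -55.4  76.7] org [99.4 90.6 77.4] F [ 1.9 12.2 -4.4] M [ 2.02 -0.46  0.12] gap 0.239 t 17.875
```

Call:
send_rows([
  [1,[-0.0005,-0.006,0.0003],[0.006,0,-0.005]],
  [1,[0,-0.007,0],[0,0,-0.003]],
  [1,[0,-0.007,0],[0,0,-0.002]],
])

```text
t: 18.25
position: [0.5636, 0.0741, 0.0734]
ee_rot: [0.03, 0.705, -0.018, 0.708]
wrist_force: [6.1, 30.9, -5.1]
finger_gap: 0.241
```

```bash
python3 ck.py
```

```text
tip [100.8 -64.1  74.8] org [99.5 81.8 77.3] F [ 3.7 31.3 -5.1] M [ 5.05 -0.86 -0.05] gap 0.241 t 18.25
```

Call:
send_rows([
  [1,[-0.0005,-0.005,0],[0,0,-0.008]],
  [1,[0,-0.005,0],[0,0,-0.004]],
])

```text
t: 18.5
position: [0.5636, 0.0743, 0.0734]
ee_rot: [0.031, 0.705, -0.014, 0.709]
wrist_force: [4.8, 20.0, -4.2]
finger_gap: 0.238
```

```bash
python3 ck.py
```

```text
tip [101.8 -63.9  73.7] org [99.6 82.  77.2] F [ 3.2 20.3 -4.2] M [ 3.01 -0.64 -0.38] gap 0.238 t 18.5
```

Call:
send_rows([
  [-1,[0,0,0],[0,0,0]],
  [-1,[0,0,0],[0,0,0]],
  [-1,[0,0,0],[0,0,0]],
  [-1,[0,0,0],[0,0,0]],
  [-1,[-0.02,0,0],[0,0,0]],
  [-1,[-0.03,0,0],[0,0,0]],
  [-1,[-0.04,0.02,0],[0,0,0]],
  [-1,[-0.04,0.04,0],[0,0,0]],
])

```text
t: 19.5
position: [0.5655, 0.1272, 0.2102]
ee_rot: [0.031, 0.706, -0.019, 0.707]
wrist_force: [0.4, 0.4, 0.4]
finger_gap: 0.998
```

```bash
python3 - <<'E'
from h import *
s=ctrl.state(); print(s['position'],s['wrist_force'],s['finger_gap'],s['t'])
w=ctrl.camera('wrist')[:,:,::-1]; sc=ctrl.camera('scene')[:,:,::-1]
cv2.imwrite('pics/s6.png',sc); np.save('w6.npy',np.r_[s['position'],s['ee_rot']])
o=np.zeros((600,800,3),np.uint8)
o[:300,:400]=cv2.resize(w,(400,300)); b=cv2.resize(sc[165:240,240:350],None,fx=5,fy=4,interpolation=cv2.INTER_CUBIC)
b=cv2.resize(sc[150:250,240:340],None,fx=4,fy=4,interpolation=cv2.INTER_CUBIC); o[:400,400:]=b
cv2.imwrite('pics/c6.png',o)
E
```

```text
[0.56548494 0.12723757 0.21024053] [0.43553623 0.37202901 0.39356191] 0.997877471565264 19.5
```

View pics/c6.png

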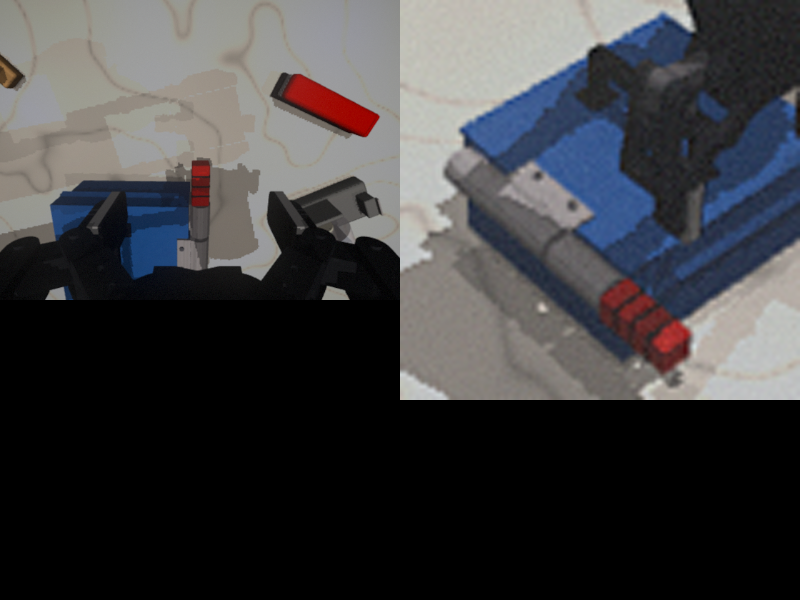

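Pin grip sits against the knuckle with no gap; lid flat; the robot is clear of everything. Handing in.

```bash
python3 - <<'E'
from h import *
print(ctrl.state()['joint_velocities'].round(3)); print(ctrl.job_done())
E
```

```text
[-0.037  0.013  0.094 -0.036 -0.044 -0.047]
the job is handed in; nothing more can be done
None
```

The cash box is back together and the job was handed in at about 19.5 s of the 67 s allowed; it reports no verdict.

**Lid:** I carried it by its handle and lowered it gently. At contact it stood within about 2 mm of its seated height, and the scene picture matched the model points. I then let go, and it lies flat with its knuckle between the box's knuckles.

**Pin:** It went through all three knuckles with 5–15 N. It then met a hard stop at about 31 N, with the grip's front face about 2 mm from my computed hinge mouth, which is within my measuring error.

**Last checks:**
- The last picture shows the red grip against the hinge with no visible gap, and the lid flat.
- The gripper was open and about 0.2 m up, with wrist force near zero.
- The stapler, tape dispenser, pen pot and stamp were never approached. I did not measure their final positions.
- The nose at the far end was not seen directly; I inferred it from the stop.
- Near the end the tool had tilted about 0.024 rad from the hinge line (the limit for the pin is 0.06 rad). I did not measure the pin's angle after letting go.
- The arm was still settling slightly (up to 0.09 rad/s) when I handed in.

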